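# Tip the potatoes out of the pan onto the oven tray

## Task

Slide the pan forward on the chopping block until the front of its base is at the edge beside the oven tray, then raise its handle so that it rocks up over that edge, without lifting the front of its base off the block, until all five new potatoes have rolled out onto the tray. Lower the pan gently, without letting it fall back, so that it stands flat on the block again; leave the potatoes on the tray and the mill, bottle, jar, mug and bowl standing.

Things in the scene. Friction and masses are not known exactly. Their poses are not given: they have to be found in the camera images.
- pan: flared aluminium pan with a black handle, 0.5 to 0.8 kg, loose, standing on the block, potatoes in it, its base 50 to 95 mm back from the edge beside the tray. Base 110 mm across, rim 190 mm across, 55 mm high, straight wall 3.5 mm thick sloping 54 degrees from level. Origin: centre of its underside; z up out of the mouth, +x the pouring side (front); the handle points to -x
- handle_end (a point): point on the handle's axis, 9 mm short of its free end. The handle is a straight round bar 18 mm thick running from here towards the pan, sloping down 17.7 degrees; this point is 209 mm behind the pan's origin and 78 mm above it, so about 128 mm above the worktop with the pan flat; the space under it is free
- pan_front (a point): front edge of the pan's base, 55 mm ahead of the pan's origin on its underside: the edge it rocks on at first (tipped beyond 54 degrees its sloping front wall rests on the block's edge). Potatoes roll over the front rim once the pan is tipped about 60 to 67 degrees; beyond about 73 degrees it falls over towards the tray, below that it falls back if let go
- block: thick end-grain wooden chopping block, fixed, 300 mm (its x) by 250 mm (its y) by 50 mm high; origin at the centre of its underside, +x towards the tray
- tray: dark steel oven tray, loose, 0.9 kg, 220 mm (its x) by 300 mm (its y), 32 mm high, walls and floor about 4 to 5 mm; it lies on the worktop against the block's +x side. Origin at the centre of its underside
- potato1_mid (a point): centre of new potato 1 of five: light brown, roundish, about 35 mm thick and 41 mm long, 27 g
- potato2_mid (a point): centre of new potato 2 of five: light brown, roundish, about 35 mm thick and 41 mm long, 27 g
- potato3_mid (a point): centre of new potato 3 of five: light brown, roundish, about 35 mm thick and 41 mm long, 27 g
- potato4_mid (a point): centre of new potato 4 of five: light brown, roundish, about 35 mm thick and 41 mm long, 27 g
- potato5_mid (a point): centre of new potato 5 of five: light brown, roundish, about 35 mm thick and 41 mm long, 27 g
- mill: dark wooden pepper mill, 145 mm tall, 54 mm across, origin under its centre; leave it standing
- oil: green glass oil bottle, 200 mm tall, 62 mm across, origin under its centre; leave it standing
- jar: amber glass jar with a metal lid, 105 mm tall, 72 mm across, origin under its centre; leave it standing
- mug: blue mug, 92 mm tall, 80 mm across, origin under its centre; leave it standing
- bowl: white bowl, 55 mm tall, 124 mm across, origin under its centre; leave it standing
Things that resemble listed ones, but are neither listed nor needed, are in the scene too. What is shaped like the part that bears potato4_mid but purple is not meant. What is shaped like the part that bears potato3_mid but grey is not meant.

How it is judged:
On the way, in this order (a step that is already met when the one before it is completed fails the run):
1. the pan, flat on the block, has been slid forward until the front of its base is within 25 mm of the block's edge beside the tray (x of pan_front in the frame of block above 0.125 m and angle between pan's own z axis and vertical below 0.15 rad), for 0.1 s.
2. the pan is tipped more than 40 degrees, rocking on the front edge of its base on the block (angle between pan's own z axis and vertical above 0.7 rad and z of pan_front in the frame of block between 0.02 and 0.065 m), for 0.1 s.
3. all five potatoes lie in the oven tray, the pan's base still on the block (x of potato1_mid in the frame of tray between -0.112 and 0.112 m and y of potato1_mid in the frame of tray between -0.152 and 0.152 m and z of each of potato1_mid, potato2_mid, potato3_mid, potato4_mid, potato5_mid in the frame of tray below 0.045 m and x of potato2_mid in the frame of tray between -0.112 and 0.112 m and y of potato2_mid in the frame of tray between -0.152 and 0.152 m and x of potato3_mid in the frame of tray between -0.112 and 0.112 m and y of potato3_mid in the frame of tray between -0.152 and 0.152 m and x of potato4_mid in the frame of tray between -0.112 and 0.112 m and y of potato4_mid in the frame of tray between -0.152 and 0.152 m and x of potato5_mid in the frame of tray between -0.112 and 0.112 m and y of potato5_mid in the frame of tray between -0.152 and 0.152 m and z of pan_front in the frame of block above 0.02 m), for 0.2 s.
At the end, for the whole second after the job is handed in: All five potatoes lie inside the oven tray (less than 45 mm above its underside); the pan stands flat on the block (within 3.5 degrees, base within 4 mm of the block's top, its centre over the block and at least 25 mm in from every edge); pan and tray are at rest (x of potato1_mid in the frame of tray between -0.112 and 0.112 m and y of potato1_mid in the frame of tray between -0.152 and 0.152 m and z of each of potato1_mid, potato2_mid, potato3_mid, potato4_mid, potato5_mid in the frame of tray below 0.045 m and x of potato2_mid in the frame of tray between -0.112 and 0.112 m and y of potato2_mid in the frame of tray between -0.152 and 0.152 m and x of potato3_mid in the frame of tray between -0.112 and 0.112 m and y of potato3_mid in the frame of tray between -0.152 and 0.152 m and x of potato4_mid in the frame of tray between -0.112 and 0.112 m and y of potato4_mid in the frame of tray between -0.152 and 0.152 m and x of potato5_mid in the frame of tray between -0.112 and 0.112 m and y of potato5_mid in the frame of tray between -0.152 and 0.152 m and angle between pan's own z axis and vertical below 0.06 rad and z of pan in the frame of block between 0.046 and 0.054 m and x of pan in the frame of block between -0.1 and 0.125 m and y of pan in the frame of block between -0.1 and 0.1 m and linear speed of each of pan, tray below 0.03 m/s); the robot touches nothing.
It fails at once if the pan is dropped, thrown or falls back (turns faster than 3 rad/s) (angular speed of pan above 3 rad/s).
It fails at once if the front edge of the pan's base is lifted more than 25 mm off the block (z of pan_front in the frame of block above 0.075 m).
It fails at once if a bystander (mill, bottle, jar, mug, bowl) is knocked over (angle between any of mill, oil, jar, mug, bowl's own z axis and vertical above 0.6 rad).
It also fails if it takes over 72 s, if anything falls off the work surface, if the arm or the gripper's body presses on something with over 40 N, if the wrist force passes 120 N, or if a joint passes its speed limit or range.

## Robot

A 7-joint arm with a two-finger parallel gripper is mounted at the origin on the work surface. World frame = base frame: x ahead of the robot, y to its left, z up, the work surface at z = 0. Lengths are in m, angles in rad, forces in N, time in s.
With the tool pointing down it reaches from about 0.425 to 0.95 m from the base axis. Payload 4.7 kg.
Tool frame: the origin (TCP) lies on the centre line of the jaws, within the pads' length; the fingertips stand robot.nose_length ahead of it and the grasp point (between the pads) lies 8 mm behind it (robot.nose_length is the distance from the TCP to the fingertips, in m); z points along the fingers, y is the line along which they close (so a half turn about z gives the same grasp; the last joint's range is limited). The gripper opens to 85 mm and grips with 20 to 120 N. Pads are 22 mm wide; open, the fingers measure 114 mm over their backs; the gripper's body (76 mm by 85 mm) begins 54 mm behind the grasp point. The pads swing forward as they close: fully open they stand 13 mm farther back than shut.
Start: joints at [1.316, 0.469, -0.049, 1.532, 0.024, 1.141, -0.082], TCP at [0.151, -0.658, 0.216] pointing down, gripper open.
Joint ranges: [-2.59, 2.59], [-0.33, 1.99], [-1.39, 1.29], [0.1, 2.45], [-1.04, 4.18], [0.21, 1.99], [-2.66, 2.66]. Speed limits (rad/s): [2.57, 2.57, 3.14, 3.14, 3.14, 3.14, 3.14].

## Interface

Orientations are given as [roll, pitch, yaw] about the fixed x, y, z axes, in that order (R = Rz(yaw) Ry(pitch) Rx(roll)).
In Python, from plant import robot gives the robot as it stands. Calls block until the motion is done:
- robot.goto(position, orientation): joint-space move of the TCP to a pose.
- robot.move_straight(position, vel=0.15, attitude=None, contact_N=None): straight line of the TCP; attitude=None keeps the orientation; vel is the mean speed in m/s. With contact_N (N) it stops when the force on the tool has changed by that much, and returns True; else False.
- robot.move_joints(angles): joint-space move.
- robot.grip(opening, strength=None): opening from 0.0 (shut) to 1.0 (fully open); strength is the grip in N (None keeps the last); returns when the fingers have stopped.
- robot.sleep(seconds).
- robot.inverse_kinematics(position, orientation): joint angles nearest the present ones, or None.
- robot.sense(): the state.
- robot.grab_frame(name): name is "scene" or "top" or "wrist"; returns a dict with "image" (384x512x3 uint8, red, green, blue), "range_z" (384x512 float32, m along the optical axis (not along the pixel's ray), 0 where there is no reading), "fx", "fy", "cx", "cy" (pixels), "R" (3x3) and "t" (3): a world point X has camera coordinates R X + t. Camera axes: x right, y down, z forward; pixel columns grow to the right and rows downward; lengths in m; the calibration is good to about 2 mm. A picture is of the moment at which its call begins.
A pose or a line that the arm cannot do raises robot.IKError and nothing moves.
- robot.close_job(): hands the job in; it is judged then, once.
The state is a dict: "t": time; "joint_pos": joint angles; "joint_velocities": joint speeds; "effort": joint torques, N m; "tcp_pos": TCP position; "tcp_rot": TCP orientation; "wrist_force": force on the tool from outside, world axes, zero at the start; "torque": the same for the moment, N m; "opening": opening from 0.0 (shut) to 1.0 (fully open); "gripper_force": force on a finger pad.
Only numpy, scipy, OpenCV 4.12 (cv2) and the standard library are available. Lean on these libraries where they do the work, as an engineer would, in place of code of your own. Each camera call takes 0.05 s, during which the arm holds its last target. There are 200 camera calls.

## Working session

There is one attempt and no reset: what is moved stays moved. The work goes in short steps, each a Python script; the robot and the scene stay as the last script left them, time stands still between calls to the robot, and variables do not carry over. Pictures are saved under pics/ and viewed, at most 10 in all, crops included, and the job is handed in when it is done.

```bash
mkdir -p pics; ls
python3 - <<'E'
from plant import robot
import cv2,numpy as np
for n in("scene","top"):
    f=robot.grab_frame(n); cv2.imwrite(f"pics/{n}0.png",f["image"][:,:,::-1]); np.savez(f"{n}0.npz",**f)
    print(n,f["fx"],f["cx"],f["cy"],(-f["R"].T@f["t"]).round(3),f["R"].round(2).tolist())
s=robot.sense();print(s,robot.nose_length)
E
```

```text
pics
scene 395.30512474444566 255.0217069347835 192.49732731844705 [1.55  0.141 0.78 ] [[-0.15, 0.99, 0.02], [0.58, 0.11, -0.81], [-0.8, -0.11, -0.59]]
top 352.30310346526994 255.52656089518126 189.84513897602204 [0.443 0.007 1.105] [[0.06, -1.0, 0.0], [-0.98, -0.06, -0.21], [0.21, 0.01, -0.98]]
{'t': 0.1, 'joint_pos': array([ 1.31611657,  0.46937137, -0.04860825,  1.53355752,  0.02408682,
        1.14100755, -0.08234483]), 'joint_velocities': array([ 0.00025335, -0.00010329, -0.00027454, -0.00425422, -0.00086347,
        0.00229584,  0.00037658]), 'effort': array([ 1.82478747e-03, -5.11514497e+01, -4.67019947e-02, -2.38387656e+01,
        1.07206279e-02,  4.36961360e-03,  2.15447095e-06]), 'tcp_pos': array([ 0.15101203, -0.65733055,  0.21536647]), 'tcp_rot': array([-3.13983432e+00,  4.30827096e-05,  2.25769973e-01]), 'wrist_force': array([-0.18229517, -0.06115905, -0.13991536]), 'torque': array([-2.40941549e-02, -1.51331195e-05, -1.88979444e-02]), 'gripper_force': 0.0, 'opening': 0.9954943740476899} 0.011
```

View pics/top0.png

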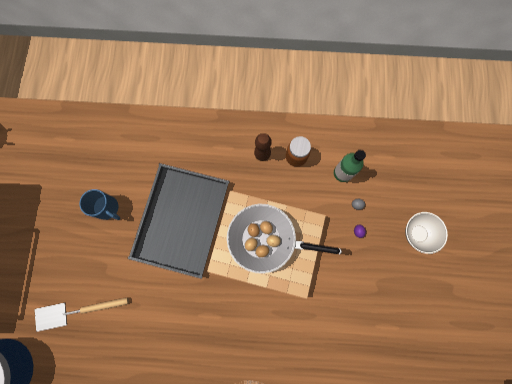

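View pics/scene0.png

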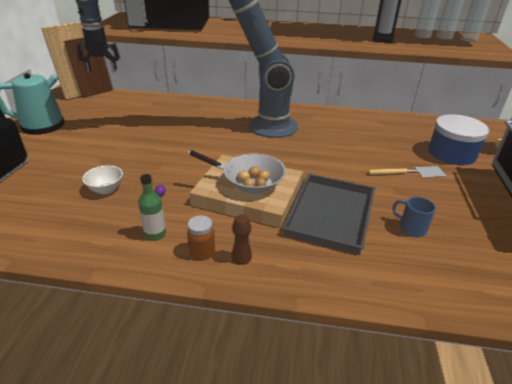

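The top view shows the block around (268,244), the pan at (262,239) with its black handle ending near (340,251), the tray at (180,220), and five brown potatoes in the pan. The pour direction is image left, which is world +y. Possible mix-ups with the potatoes are the grey lump at (358,203) and the purple one at (360,231), both off the block. For the handle, the spatula handle at (105,306) is wooden, so I choose the black handle.

```bash
cat > h.py <<'E'
import numpy as np,cv2
def world(f):
    v,u=np.mgrid[0:384,0:512]; z=f["range_z"].astype(float)
    c=np.stack([(u-f["cx"])/f["fx"]*z,(v-f["cy"])/f["fy"]*z,z],-1)
    P=(c-f["t"])@f["R"]; P[z==0]=np.nan
    return P
E
python3 - <<'E'
from h import *
f=dict(np.load("top0.npz"));P=world(f);im=f["image"];hsv=cv2.cvtColor(im,cv2.COLOR_RGB2HSV)
reg=np.zeros((384,512),bool);reg[180:305,200:350]=1
Z=P[...,2]
m=reg&(Z>.042)&(Z<.058)&(hsv[...,1]>60)
r=cv2.minAreaRect(P[m][:,:2].astype(np.float32)*1000);print("block",r,cv2.boxPoints(r),np.median(Z[m]))
h=reg&(im.max(2)<60)&(Z>.06)
h=h&(np.arange(512)[None]>295)
p=P[h];print("handle n",len(p));c=p.mean(0);d=np.linalg.svd(p-c)[2][0];s=(p-c)@d
print(c,d,c+d*np.percentile(s,[0,1,99,100])[:,None])
# pan rim: grey pixels z in .095-.11
g=reg&(Z>.098)&(Z<.112)&(hsv[...,1]<60);e=cv2.fitEllipse(P[g][:,:2].astype(np.float32)*1000);print("rim",e,g.sum(),cv2.minEnclosingCircle(P[g][:,:2].astype(np.float32)*1000))
t=(Z>.025)&(Z<.04)&(hsv[...,2]<120);t[:, 235:]=0;t[:155]=0;t[280:]=0;t[:,:128]=0
r=cv2.minAreaRect(P[t][:,:2].astype(np.float32)*1000);print("tray",r,cv2.boxPoints(r))
cv2.imwrite("pics/crop.png",cv2.resize(im[180:305,200:350,::-1],None,fx=5,fy=4.8))
E
```

```text
block ((509.77618408203125, -24.393157958984375), (299.96185302734375, 249.8815460205078), 78.68756103515625) [[ 357.84265  -146.95201 ]
 [ 602.8695   -195.96854 ]
 [ 661.7097     98.165695]
 [ 416.68286   147.18222 ]] 0.05022001730091955
handle n 203
[ 0.49799959 -0.16850408  0.12216099] [-0.1131989  -0.9477413   0.29828247] [[ 0.50431924 -0.11559373  0.10550852]
 [ 0.50397925 -0.11844025  0.1064044 ]
 [ 0.49241114 -0.21529256  0.13688672]
 [ 0.49214737 -0.217501    0.13758178]]
rim ((518.5309448242188, -8.624385833740234), (179.017333984375, 199.3733367919922), 172.1154022216797) 912 ((516.0504150390625, -27.707645416259766), 120.33950805664062)
tray ((567.0996704101562, 245.83758544921875), (230.60440063476562, 306.5741271972656), 78.79935455322266) [[394.33536 162.50685]
 [695.0701  102.95625]
 [739.864   329.16833]
 [439.1292  388.71893]]
```

View pics/crop.png

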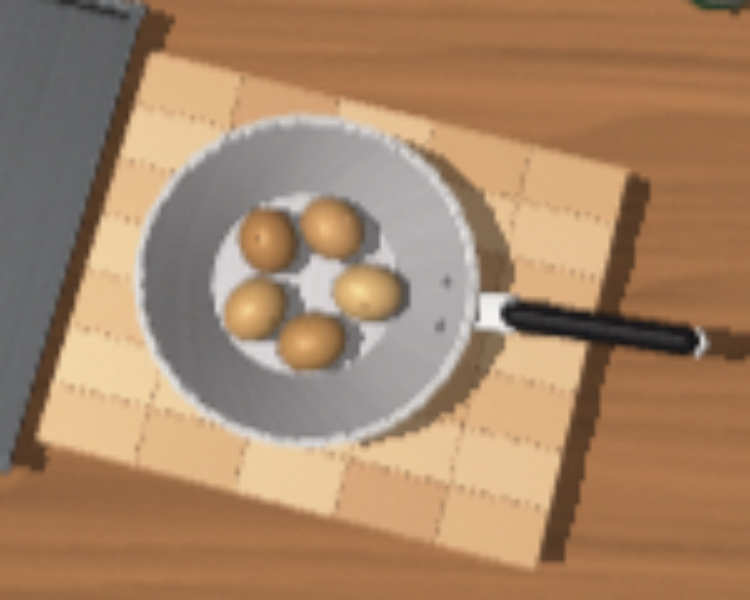

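The close crop confirms five brown potatoes in the pan and a black handle with its end at crop (700,342), which is full-image (340,251). Next I check reachability for different tool tilts.

```bash
cat >> h.py <<'E'
from scipy.spatial.transform import Rotation as Rn
from plant import robot
BC=np.array([.5098,-.0244]);BH=np.deg2rad(78.69)
def bw(x,y):  # block frame -> world
    return BC+np.array([np.cos(BH)*x-np.sin(BH)*y,np.sin(BH)*x+np.cos(BH)*y])
def pan_pose(o,head,tip=0.,lift=0.):
    """pan origin (flat) xy, heading; tipped about pan_front, or past 54 deg about the same point"""
    R0=Rn.from_euler('z',head); R=R0*Rn.from_euler('y',tip)
    front=np.array([*o,.05+lift])+R0.apply([.055,0,0])
    return front-R.apply([.055,0,0]),R
S=.012
def tool(o,head,a,tip=0.,lift=0.,back=0.,flip=0):
    """TCP pose gripping the handle; a: tool pitch below level in pan frame; back: retreat along tool z"""
    p,R=pan_pose(o,head,tip,lift)
    g=np.array([-.209,0,.078])+S*np.array([np.cos(.309),0,-np.sin(.309)])
    z=np.array([np.cos(a),0,-np.sin(a)]);y=np.array([0,1.,0])*(-1 if flip else 1)
    T=R*Rn.from_matrix(np.stack([np.cross(y,z),y,z],1))
    return p+R.apply(g+(.008-back)*z),T.as_euler('xyz')
O0=np.array([.518,-.007]);H0=np.deg2rad(83.2)
O1=bw(.090,-.004);H1=BH
E
python3 - <<'E'
from h import *
print(O1)
for fl in(0,1):
  for a in range(30,131,10):
    A=np.deg2rad(a);r=[]
    for q in [tool(O0,H0,A,back=.12,flip=fl),tool(O0,H0,A,flip=fl)]+[tool(O1,H1,A,np.deg2rad(t),flip=fl) for t in(0,20,40,60,70,75)]:
        j=robot.inverse_kinematics(*q); r.append('-' if j is None else ' '.join('%.1f'%x for x in j))
    print(fl,a,' | '.join(r))
E
```

```text
[0.53137288 0.06306777]
0 30 0.7 0.8 0.3 1.5 -0.8 1.8 -2.1 | 0.6 0.7 0.2 1.7 -0.9 1.5 -2.0 | 0.6 0.7 0.1 1.9 -1.0 1.4 -2.0 | 0.5 0.4 0.0 1.9 -0.7 1.2 -2.4 | -0.8 0.4 1.3 1.9 -0.7 1.3 -2.6 | 0.7 0.4 -1.2 1.7 0.4 1.3 2.4 | 0.5 0.5 -1.2 1.6 0.5 1.5 2.2 | 0.4 0.5 -1.2 1.6 0.6 1.6 2.1
0 40 0.7 0.6 0.2 1.6 -0.7 1.6 -2.2 | 0.6 0.7 0.1 1.8 -0.8 1.4 -2.1 | 0.6 0.6 0.1 1.9 -0.9 1.3 -2.2 | 0.4 0.3 -0.0 1.9 -0.6 1.1 -2.6 | - | 0.6 0.4 -1.2 1.7 0.5 1.4 2.3 | 0.4 0.5 -1.2 1.6 0.7 1.7 2.1 | 0.3 0.6 -1.2 1.5 0.7 1.8 2.0
0 50 0.6 0.5 0.2 1.6 -0.6 1.5 -2.3 | 0.6 0.6 0.1 1.8 -0.7 1.2 -2.2 | 0.5 0.5 0.0 2.0 -0.8 1.1 -2.3 | -0.5 0.4 1.1 2.0 -0.8 1.2 -2.4 | 0.9 0.4 -1.2 1.8 0.4 1.2 2.6 | 0.5 0.5 -1.2 1.7 0.7 1.6 2.1 | 0.3 0.6 -1.2 1.6 0.8 1.8 2.0 | 0.2 0.7 -1.2 1.5 0.8 2.0 1.9
0 60 0.6 0.4 0.1 1.7 -0.5 1.4 -2.4 | 0.5 0.5 0.1 1.9 -0.6 1.1 -2.3 | 0.5 0.4 0.0 2.0 -0.6 1.0 -2.4 | -0.7 0.4 1.1 2.0 -0.6 1.1 -2.6 | 0.8 0.4 -1.2 1.8 0.5 1.3 2.4 | 0.4 0.6 -1.2 1.6 0.8 1.8 2.0 | 0.1 0.6 -1.0 1.5 0.8 1.9 2.0 | -0.1 0.6 -0.8 1.5 0.8 2.0 2.0
0 70 0.5 0.3 0.1 1.8 -0.4 1.2 -2.5 | 0.5 0.4 0.1 1.9 -0.4 1.0 -2.5 | 0.4 0.4 
[... 4001 characters left out ...]
1.6 0.7 1.9 -0.8 | -1.0 0.9 0.5 1.5 0.8 2.0 -0.7
1 120 0.5 0.3 -0.7 1.9 0.7 1.3 -0.7 | 0.4 0.4 -0.5 2.0 0.9 1.0 -0.7 | 0.4 0.5 -0.6 2.0 0.8 1.2 -0.9 | 0.3 0.6 -0.8 1.9 1.0 1.7 -1.1 | -0.2 0.6 -0.4 1.8 0.9 1.9 -1.1 | -0.8 0.8 0.3 1.7 0.8 1.9 -0.9 | -1.0 0.9 0.5 1.6 0.8 2.0 -0.8 | -1.1 1.0 0.7 1.6 0.8 1.9 -0.7
1 130 0.4 0.4 -0.8 1.9 0.9 1.4 -0.9 | 0.3 0.5 -0.5 2.0 1.0 1.2 -0.9 | 0.3 0.5 -0.6 2.0 0.9 1.3 -1.1 | 0.1 0.6 -0.7 1.9 1.0 1.8 -1.2 | -0.3 0.7 -0.2 1.8 0.9 2.0 -1.1 | -1.0 0.9 0.5 1.7 0.8 1.9 -0.8 | -1.1 1.0 0.7 1.6 0.8 1.9 -0.7 | -1.2 1.2 0.9 1.6 0.8 1.9 -0.6<sys>:0: UserWarning: Gimbal lock detected. Setting third angle to zero since it is not possible to uniquely determine all angles.
```

Run:
```python
from h import *
A=np.deg2rad(45)
robot.goto(*tool(O0,H0,A,back=.10,flip=1))
f=robot.grab_frame("wrist");np.savez("w1.npz",**f)
q=tool(O0,H0,A,flip=1);g=q[0]-.008*Rn.from_euler('xyz',q[1]).as_matrix()[:,2]
im=f["image"][:,:,::-1].copy()
e=pan_pose(O0,H0);
for p,c in((g,(0,0,255)),(e[0]+e[1].apply([-.209,0,.078]),(0,255,0)),(e[0]+e[1].apply([-.12,0,.0496]),(255,0,0))):
    c3=f["R"]@p+f["t"];u=(int(f["fx"]*c3[0]/c3[2]+f["cx"]),int(f["fy"]*c3[1]/c3[2]+f["cy"]));print(u,c3[2]);cv2.circle(im,u,4,c,-1)
cv2.imwrite("pics/w1.png",im);print(robot.sense()["t"],robot.sense()["tcp_pos"])
```

```text
(253, 182) 0.26178940092833364
(254, 192) 0.2533458947159922
(253, 131) 0.3190721048987933
1.9583 [ 0.48647836 -0.26903439  0.18928639]
```

View pics/w1.png

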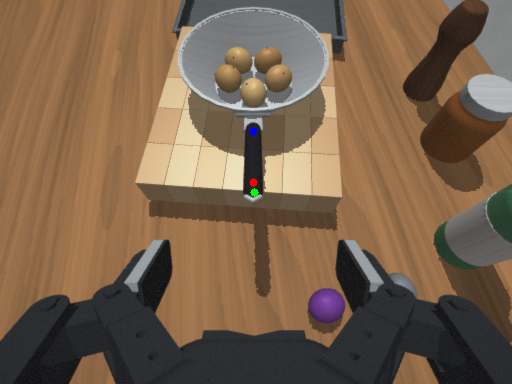

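The wrist view shows the projected grasp point at (253,182) and handle_end at (254,192), both on the black handle. The purple and grey lumps are clear of the fingers. I'll grip and slide.

Run:
```python
from h import *
A=np.deg2rad(45)
def st(n): s=robot.sense();print(n,round(s["t"],2),s["tcp_pos"].round(4),s["wrist_force"].round(1),s["torque"].round(2),round(s["opening"],3),s["gripper_force"])
print(robot.move_straight(tool(O0,H0,A,flip=1)[0],vel=.08,contact_N=8));st("at")
robot.grip(0.,strength=40);st("grip")
for k in(.33,.67,1):
    p,r=tool(O0+k*(O1-O0),H0+k*(H1-H0),A,flip=1)
    robot.move_straight(p,vel=.05,attitude=r);st(k)
robot.sleep(.3)
f=robot.grab_frame("top");np.savez("top1.npz",**f);cv2.imwrite("pics/top1.png",cv2.resize(f["image"][150:320,120:370,::-1],None,fx=3,fy=3))
P=world(f);Z=P[...,2];hsv=cv2.cvtColor(f["image"],cv2.COLOR_RGB2HSV)
reg=np.zeros(Z.shape,bool);reg[180:305,170:300]=1
g=(reg&(Z>.097)&(Z<.112)&(hsv[...,1]<60));
n,l,s,c=cv2.connectedComponentsWithStats(g.astype(np.uint8));g=l==1+s[1:,4].argmax()
q=P[g];X=np.c_[2*q[:,:2],np.ones(len(q))];b=np.linalg.lstsq(X,(q[:,:2]**2).sum(1),rcond=None)[0];print("rim centre",b[:2],np.sqrt(b[2]+b[:2]@b[:2]),"want",O1)
```

```text
False
at 3.36 [ 0.4955 -0.1982  0.1189] [ 0.6 -1.   0.6] [-0.77  0.05 -0.06] 0.999 0.0
grip 4.02 [ 0.4953 -0.1977  0.1189] [-0.2 -0.6  2.2] [-0.68  0.19  0.05] 0.167 38.960065841674805
0.33 4.64 [ 0.4949 -0.1744  0.1188] [-1.7 -3.9  3.7] [-0.87  0.1  -0.01] 0.178 39.36069667339325
0.67 5.28 [ 0.4943 -0.1491  0.1187] [-1.  -3.6  2.6] [-0.75  0.1  -0.04] 0.17 39.254558086395264
1 5.92 [ 0.4938 -0.1251  0.1187] [-0.4 -3.9  3.4] [-0.75  0.05 -0.12] 0.172 39.269590973854065
rim centre [0.53349438 0.06080458] 0.09308917418127305 want [0.53137288 0.06306777]
```

```bash
ls pics
```

```text
crop.png
scene0.png
top0.png
top1.png
w1.png
```

View pics/top1.png

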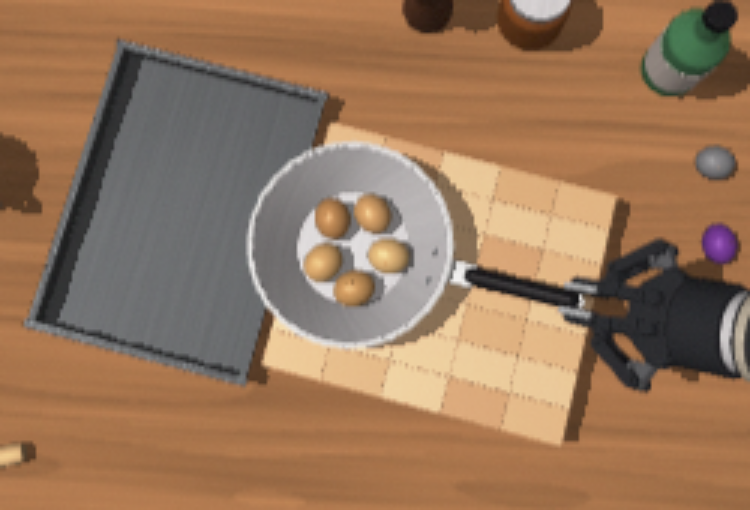

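The top view shows the pan flat at crop (350,245) with its rim over the tray edge and the handle aligned in the gripper. Its front is about 5–8 mm back from the edge. Now I tip it.

```bash
cat > tip.py <<'E'
from h import *
A=np.deg2rad(45)
def tip(ts,vel=.05,fmax=40):
    for t in ts:
        p,r=tool(O1,H1,A,np.deg2rad(t),flip=1)
        robot.move_straight(p,vel=vel,attitude=r)
        s=robot.sense();F=s["wrist_force"]
        print(t,round(s["t"],2),F.round(1),s["torque"].round(1),np.linalg.norm(s["tcp_pos"]-p).round(4),round(s["opening"],3))
        if np.linalg.norm(F)>fmax: print("STOP");break
E
python3 - <<'E'
from tip import *
tip(range(5,61,5));tip([62,64,66],.03)
robot.sleep(.5)
for n in("top","scene"):
    f=robot.grab_frame(n);np.savez(n+"2.npz",**f)
    im=f["image"][:,:,::-1]; cr=im[150:320,120:370] if n=="top" else im[110:270,170:400]
    cv2.imwrite(f"pics/{n}2.png",cv2.resize(cr,None,fx=3,fy=3))
E
```

```text
5 6.87 [ 1.3 -2.  -1.8] [-1.1  0.1 -0.1] 0.0006 0.172
10 7.47 [-0.6 -0.4 -1.4] [-0.9  0.1 -0.1] 0.0004 0.173
15 8.07 [ 0.3 -0.2 -1.9] [-0.9  0.1 -0.1] 0.0004 0.169
20 8.67 [ 0.4  0.  -1.4] [-0.8  0.1 -0. ] 0.0005 0.172
25 9.27 [-0.2 -1.1 -0.6] [-0.7  0.  -0.1] 0.0006 0.17
30 9.87 [ 0.2 -2.1  0.5] [-0.8  0.1 -0.1] 0.0007 0.171
35 10.47 [ 0.  -4.   1.7] [-0.8  0.  -0. ] 0.0009 0.171
40 11.07 [-0.3 -4.1  3.4] [-0.8  0.  -0. ] 0.0005 0.178
45 11.67 [-0.3 -3.7  4.3] [-0.8 -0.  -0. ] 0.0003 0.172
50 12.27 [-1.2 -4.   5.9] [-0.8  0.1 -0.1] 0.0006 0.172
55 12.87 [-0.8 -2.2  6.9] [-0.8  0.1 -0. ] 0.0012 0.171
60 13.47 [-0.8 -2.4  8.1] [-0.7  0.1 -0. ] 0.0016 0.169
62 13.92 [-1.1 -1.8  9.7] [-0.7  0.  -0.1] 0.0017 0.175
64 14.37 [-1.  -1.2  9.4] [-0.7  0.1  0. ] 0.0018 0.174
66 14.82 [-0.9 -2.1  9.5] [-0.7  0.1 -0. ] 0.0019 0.172
```

View pics/scene2.png

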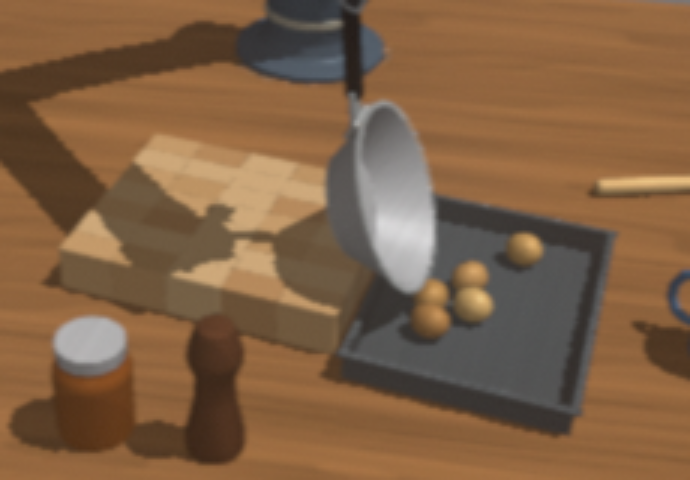

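The scene view shows all five potatoes on the tray at crop (430,322), (432,293), (470,275), (473,305) and (524,249), and the pan is empty with its base on the block edge. I'll lower it.

Run:
```python
from tip import *
tip([62,58,54,50,45,40,35,30,25,20,15,10,6,3,1,0],.05)
robot.sleep(.4);print(robot.sense()["wrist_force"].round(1))
f=robot.grab_frame("top");np.savez("top3.npz",**f)
P=world(f);Z=P[...,2];hsv=cv2.cvtColor(f["image"],cv2.COLOR_RGB2HSV)
reg=np.zeros(Z.shape,bool);reg[180:305,170:300]=1
g=(reg&(Z>.09)&(Z<.125)&(hsv[...,1]<60));n,l,s,c=cv2.connectedComponentsWithStats(g.astype(np.uint8));g=l==1+s[1:,4].argmax()
q=P[g];X=np.c_[2*q[:,:2],np.ones(len(q))];b=np.linalg.lstsq(X,(q[:,:2]**2).sum(1),rcond=None)[0];print("rim",b[:2],np.sqrt(b[2]+b[:2]@b[:2]))
# tilt from flat pan floor + rim : plane fit of inner floor
fl=reg&(np.hypot(P[...,0]-b[0],P[...,1]-b[1])<.04);q=P[fl];a=np.linalg.lstsq(np.c_[q[:,:2]-b[:2],np.ones(len(q))],q[:,2],rcond=None)[0];print("floor slope deg",np.rad2deg(a[:2]).round(2),a[2])
for n in("scene",):
    f=robot.grab_frame(n);cv2.imwrite(f"pics/{n}3.png",cv2.resize(f["image"][110:270,170:400,::-1],None,fx=3,fy=3))
```

```text
62 15.93 [-0.8 -2.   9.4] [-0.7  0.  -0. ] 0.0011 0.172
58 16.43 [ 0.9 -2.6  7.7] [-0.8  0.1 -0. ] 0.0008 0.171
54 16.94 [-0.8 -3.5  6.7] [-0.8  0.1 -0. ] 0.0006 0.169
50 17.45 [ 0.2 -3.7  6.6] [-1.   0.2  0. ] 0.0005 0.176
45 18.05 [-0.9 -5.7  6.9] [-1.   0.2 -0. ] 0.0005 0.171
40 18.65 [-1.2 -4.3  5.7] [-1.1  0.2  0. ] 0.0004 0.175
35 19.25 [-0.7 -5.8  4.7] [-1.1  0.2 -0.1] 0.0004 0.173
30 19.85 [-0.6 -5.   3.9] [-1.1  0.2 -0.1] 0.0006 0.176
25 20.45 [ 0.8  3.  -4.8] [-0.1 -0.1 -0.1] 0.0027 0.172
20 21.05 [ 0.5  0.6 -1.4] [-0.6  0.1  0. ] 0.0006 0.175
15 21.65 [ 0.4 -0.3 -1.9] [-0.8  0.2  0.1] 0.0005 0.176
10 22.25 [-0.  -0.9 -0.7] [-0.9  0.2  0. ] 0.0004 0.172
6 22.76 [ 0.6 -0.4 -0.9] [-1.   0.1 -0. ] 0.0001 0.168
3 23.18 [-0.3 -1.1 -1.4] [-1.1  0.3 -0. ] 0.0003 0.169
1 23.5 [ 0.6 -1.4 -1.1] [-1.1  0.2 -0. ] 0.0003 0.172
0 23.75 [-0.8 -1.  -0.4] [-1.   0.3 -0. ] 0.0003 0.175
[ 0.3 -0.5 -0.6]
rim [0.5315728  0.05225857] 0.0941028803795884
floor slope deg [-0.42 -0.17] 0.056184757931575034
```

View pics/scene3.png

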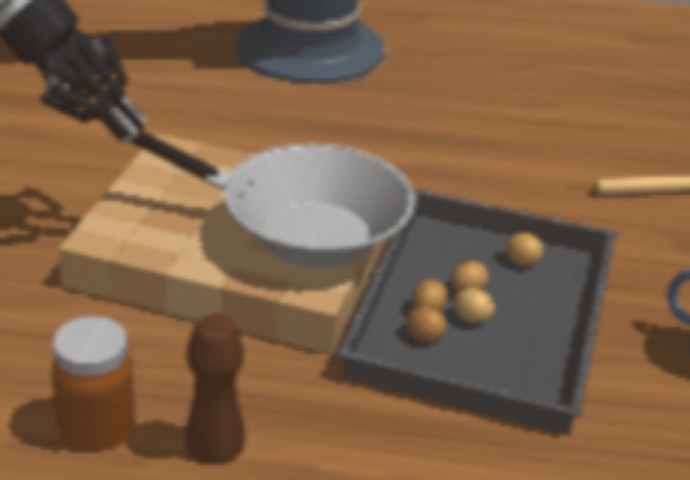

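The scene view shows the pan flat at crop (320,205) with the potatoes still in the tray. The wrist carries no weight, so I release, retreat and verify.

Run:
```python
from tip import *
robot.grip(.19,strength=20);robot.grip(.25);robot.grip(.4);robot.grip(1.)
robot.move_straight(tool(O1,H1,A,back=.13,flip=1)[0],vel=.1);robot.sleep(1.)
s=robot.sense();print(s["t"],s["wrist_force"].round(2),s["tcp_pos"].round(3))
f=robot.grab_frame("top");P=world(f);Z=P[...,2];hsv=cv2.cvtColor(f["image"],cv2.COLOR_RGB2HSV)
reg=np.zeros(Z.shape,bool);reg[180:305,170:300]=1
g=(reg&(Z>.09)&(Z<.125)&(hsv[...,1]<60));n,l,_,c=cv2.connectedComponentsWithStats(g.astype(np.uint8));g=l==1+_[1:,4].argmax()
q=P[g];X=np.c_[2*q[:,:2],np.ones(len(q))];b=np.linalg.lstsq(X,(q[:,:2]**2).sum(1),rcond=None)[0]
d=b[:2]-BC;print("pan in block",d@[np.cos(BH),np.sin(BH)],d@[-np.sin(BH),np.cos(BH)])
fl=reg&(np.hypot(P[...,0]-b[0],P[...,1]-b[1])<.04);q=P[fl];a=np.linalg.lstsq(np.c_[q[:,:2]-b[:2],np.ones(len(q))],q[:,2],rcond=None)[0];print("floor",np.rad2deg(a[:2]).round(2),a[2])
cv2.imwrite("pics/top4.png",cv2.resize(f["image"][120:320,100:450,::-1],None,fx=2.2,fy=2.2))
```

```text
27.9833 [-0.39 -0.4   0.29] [ 0.476 -0.215  0.211]
pan in block 0.07915653802207481 -0.0062554670089056755
floor [ 0.1  -0.23] 0.056312284696378744
```

View pics/top4.png

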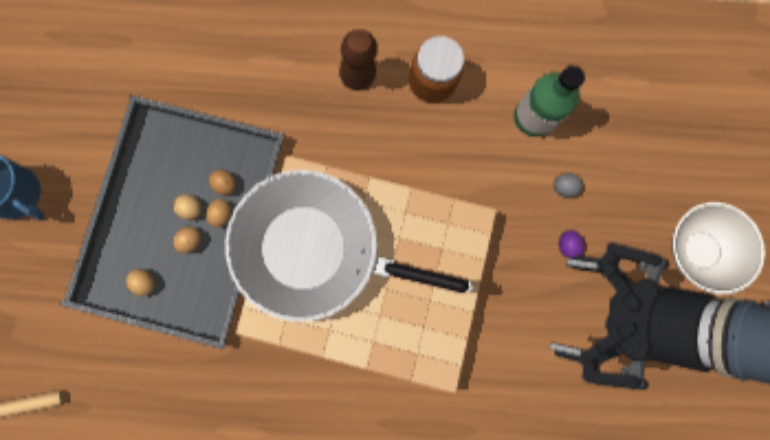

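The top view shows the pan flat on the block at (300,247), five potatoes in the tray, all bystanders standing and the gripper clear. I'm handing it in.

```bash
python3 -c "
from plant import robot
print(robot.close_job())"
```

```text
the job is handed in; nothing more can be done
None
```

I handed the job in at about 28 s: all five potatoes are in the tray, the pan stands flat on the block, the bystanders are upright and the gripper is clear; no verdict was returned.

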